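# Point out the next lug, its gasket and the vise

## Task

Show the trainee the next job by pointing straight down with the gripper's fingertips, touching nothing at any time: first at the middle of the longest of the three bridge lugs, then at the centre of the white gasket ring that goes under it, then at the middle of the empty gap between the bench vise's jaws, where the lug will be gripped. At each, keep the fingertips still for about two seconds, one to four centimetres above the part (at the vise, above the level of the jaw tops), and do not come down over any other part. Finish with the fingertips raised at least ten centimetres above the level of the vise's jaws.

Things in the scene. Friction and masses are not known exactly. Their poses are not given: they have to be found in the camera images.
- lug_long: nickel bridge lug, the longest of three of the same style (110 mm long, the others 80 and 55 mm): two footed posts joined by a round bridge tube; 20 mm wide, 28 mm high. Lies feet down on the dark 3 mm rubber mat. Origin: centre of its underside; x along its length, z up; the middle of its top is 28 mm above the origin at the posts, 25 mm on the bridge tube
- lug_mid: nickel bridge lug, the middle-sized of three of the same style (80 mm long, the others 110 and 55 mm): two footed posts joined by a round bridge tube; 20 mm wide, 28 mm high. Lies feet down on the dark 3 mm rubber mat. Origin: centre of its underside; x along its length, z up; the middle of its top is 28 mm above the origin at the posts, 25 mm on the bridge tube
- lug_short: nickel bridge lug, the shortest of three of the same style (55 mm long, the others 110 and 80 mm): two footed posts joined by a round bridge tube; 20 mm wide, 28 mm high. Lies feet down on the dark 3 mm rubber mat. Origin: centre of its underside; x along its length, z up; the middle of its top is 28 mm above the origin at the posts, 25 mm on the bridge tube
- gasket: white plastic gasket ring lying flat on the mat, 44 mm outside, 24 mm hole, 5 mm thick. Origin: centre of its underside, z up
- claw_hook: zinc die-cast claw hook lying on its side on the mat, about 58 mm long, 36 mm wide, 14 mm high. Origin: on its underside, near its middle; bystander
- throw_off: blue anodised snare throw-off lying on its plate on the mat, 85 mm long, 34 mm wide, 28 mm high. Origin: on its underside, near its middle; bystander
- vise: grey cast iron bench vise fixed to the counter, 140 mm high, jaws 90 mm wide with flat tops, about 270 mm long with its screw and tommy bar. Origin: centre line of the vise, on the counter, 20 mm in front (-x) of the fixed jaw's face; x points from the moving jaw to the fixed jaw, y along the jaws, z up. The counter is at height 0
- fixed_edge (a point): middle of the top edge of the fixed jaw's gripping face (the jaw farther from the robot), 140 mm above the counter; axes as the vise's
- moving_edge (a point): middle of the top edge of the moving jaw's gripping face (the jaw nearer the robot), 140 mm above the counter; axes as the vise's. The gap to grip in lies between this point and fixed_edge, empty, 42 to 72 mm wide
- vise_jaw (a joint): opening of the vise: the gap between the jaw faces is 35 mm plus this value (m); stiff, does not move by itself
Things that resemble listed ones, but are neither listed nor needed, are in the scene too. Several things have the shape of the gasket; the one meant has the colours described above.

How it is judged:
By the outcome, as a careful person would: the job done as asked, in the order asked, and still so for the second after the job is handed in, with the robot touching nothing.
It also fails if it takes over 59 s, if anything falls off the work surface, if the arm or the gripper's body presses on something with over 40 N, if the wrist force passes 120 N, or if a joint passes its speed limit or range.

## Robot

A 6-joint arm with a two-finger parallel gripper is mounted at the origin on the work surface. World frame = base frame: x ahead of the robot, y to its left, z up, the work surface at z = 0. Lengths are in m, angles in degrees, forces in N, time in s.
With the tool pointing down it reaches from about 0.425 to 1.125 m from the base axis. Payload 14.9 kg.
Tool frame: the origin (TCP) lies between the finger pads, 19 mm behind the fingertips; this is the grasp point; y points along the fingers, x is the direction in which the jaws open and shut, and the axes are right-handed (so a half turn about y gives the same grasp; the last joint's range is limited). The gripper opens to 91 mm and grips with 3 to 60 N. Pads are 32 mm wide; open, the fingers measure 118 mm over their backs; the gripper's body (76 mm by 178 mm) begins 60 mm behind the grasp point.
Start: joints at [-74.215, 21.709, 99.362, -0, 58.929, -1.908], TCP at [0.213, -0.667, 0.233] pointing down, gripper open.
Joint ranges: [-158.91, 158.91], [-42.39, 125.64], [0.06, 152.35], [-60.88, 240.88], [17.5, 164.5], [-176.32, 176.32]. Speed limits (degrees/s): [108.29, 108.29, 136.94, 180, 180, 180].

## Interface

Orientations are given as a 3x3 rotation matrix whose columns are the frame's x, y, z axes.
In Python, from workcell import * gives the robot as it stands.
- The arm moves only by the tool jog_arm, never from a script. Its argument "plan" is text: rows parted by semicolons, each of 7 numbers parted by spaces: the shift along the tool's x, y, z in mm, then the turn, a rotation vector about the tool's x, y, z in rad, then the opening, from 0 (shut) to 1 (fully open). In form: dx dy dz rx ry rz jaw; .... A call has 1 to 10 rows; each row shifts and turns the commanded pose from where the row before left it, along the tool's axes as they then stand; what a row does not reach is not made up. A row lasts 1/8 s, in which the tool goes at most 62.5 mm and 10.7 degrees, less where a joint would pass 70% of its speed; a pose out of reach is approached as far as the arm can. A call is refused whole if a number of a shift passes 62.5 or a number of a turn 0.188, either way. A call with a gripper value outside its range is refused whole. The fingers move at their own pace and stop on an object; the grip force is fixed at half the most. Time passes only in rows, so rows that do not move let the fingers close. It gives the time, the measured TCP pose, the force and the opening at its end, in the units of the state.
- get_state(): the state, without advancing time (a new reading comes with each control period).
- capture(name): name is "scene" or "top" or "wrist"; returns a dict with "color" (400x640x3 uint8, red, green, blue), "vertical_fov" (degrees; the focal length in pixels is half the picture's height over the tangent of half this angle, whatever the lens; pixels are square), "cx", "cy" (the principal point, pixels), "R" (3x3) and "t" (3): a world point X has camera coordinates R X + t. Camera axes: x right, y down, z forward; pixel columns grow to the right and rows downward; lengths in m; the calibration is good to about 2 mm. The wrist camera is an equidistant fisheye: a pixel r from the principal point sees the ray r / f radians off the axis. A picture is of the moment at which its call begins. There is no depth.
- close_job(): hands the job in, once; it reports no verdict.
Trained networks look in the newest picture that a camera, given by its name, has taken for a name from the list of things; names that differ only in an ending like _2 or _b are one class to them, and where a whole thing is asked for, a point or a joint stands for the part that bears it (a point fixed in the world has none). Each returns a list of dicts, best first, with "conf" (0 to 1); they miss things now and then, are a little off and sometimes report something else, mostly with a low value. They report only what shows in the picture. A call takes as long as a camera call. They do not tell look-alikes from the thing itself.
- recognise(label, camera): "pixel" ([column, row] in pixels, amid what is visible of it).
- mark_of(label, camera): "pixel" ([column, row] in pixels: a listed point, or the origin of a listed thing).
The state is a dict: "time_s": time; "joint_positions": joint angles; "dq": joint speeds; "effort": joint torques, N m; "eef_pos": TCP position; "eef_rot": TCP orientation; "contact_force": force on the tool from outside, world axes, zero at the start; "torque": the same for the moment, N m; "grip_width": finger opening in m.
Only numpy, scipy, OpenCV 4.12 (cv2) and the standard library are available. Lean on these libraries where they do the work, as an engineer would, in place of code of your own. Each camera call takes 0.05 s, during which the arm holds its last target. There are 200 camera calls.

## Working session

There is one attempt and no reset: what is moved stays moved. The work goes in short steps, Python scripts to look and compute and a tool call to move; the robot and the scene stay as the last step left them, time stands still between calls to the robot, and variables do not carry over. Pictures are saved under pics/ and viewed, about 8 in all and at most 12, crops included, and the job is handed in when it is done.

Besides the shell and the picture viewer there is one more tool, called after "Request:" by a JSON object that holds its "op" and its "data", one argument or row to a line. jog_arm: Moves the arm, as the interface text tells. Its arguments: {"type":"object","properties":{"plan":{"type":"string"}},"required":["plan"]}

```bash
mkdir -p pics; cat > h.py <<'E'
from workcell import *
import numpy as np, cv2
def ray(c,p):
    f=200/np.tan(np.radians(c["vertical_fov"])/2)
    d=np.array([(p[0]-c["cx"])/f,(p[1]-c["cy"])/f,1.0])
    R=np.array(c["R"]);return -R.T@np.array(c["t"]),R.T@d
def at_z(c,p,z):
    o,d=ray(c,p);return o+d*(z-o[2])/d[2]
E
python3 - <<'E'
from h import *
for n in ["top","scene"]:
    c=capture(n);cv2.imwrite(f"pics/{n}1.png",c["color"][:,:,::-1])
    print(n,-np.array(c["R"]).T@c["t"])
    for l,z in [("lug_long",.003),("lug_mid",.003),("lug_short",.003),("gasket",.003),("claw_hook",.003),("throw_off",.003),("fixed_edge",.14),("moving_edge",.14),("vise",0)]:
        for d in mark_of(l,n)[:4]: print(l,np.round(d["pixel"]),round(d["conf"],2),np.round(at_z(c,d["pixel"],z),3))
s=get_state();print(s["time_s"],s["eef_pos"],np.round(s["eef_rot"],3))
E
```

```text
top [0.37047262 0.07666058 1.30326473]
lug_long [250. 230.] 0.46 [0.455 0.272 0.003]
lug_long [307. 230.] 0.39 [0.452 0.112 0.003]
lug_mid [308. 231.] 0.58 [0.45  0.109 0.003]
lug_short [296. 179.] 0.61 [0.6   0.142 0.003]
gasket [277. 208.] 0.54 [0.516 0.195 0.003]
gasket [186. 185.] 0.43 [0.582 0.455 0.003]
gasket [240. 182.] 0.42 [0.592 0.301 0.003]
claw_hook [358. 181.] 0.48 [ 0.591 -0.035  0.003]
throw_off [354. 228.] 0.62 [ 0.458 -0.021  0.003]
fixed_edge [464. 203.] 0.7 [ 0.511 -0.29   0.14 ]
moving_edge [470. 219.] 0.6 [ 0.471 -0.302  0.14 ]
vise [450. 212.] 0.59 [ 0.503 -0.293  0.   ]
scene [1.28424904 0.09349218 0.60514751]
lug_long [399. 227.] 0.82 [0.444 0.279 0.003]
lug_mid [266. 262.] 0.59 [ 0.588 -0.041  0.003]
lug_short [353. 268.] 0.59 [0.604 0.156 0.003]
gasket [366. 245.] 0.67 [0.518 0.191 0.003]
gasket [418. 262.] 0.58 [0.579 0.301 0.003]
gasket [485. 272.] 0.57 [0.604 0.444 0.003]
gasket [167. 236.] 0.29 [ 0.502 -0.295  0.003]
throw_off [277. 225.] 0.59 [ 0.446 -0.031  0.003]
fixed_edge [153. 191.] 0.97 [ 0.517 -0.294  0.14 ]
moving_edge [159. 182.] 0.95 [ 0.474 -0.297  0.14 ]
vise [167. 236.] 0.56 [ 0.5   -0.295  0.   ]
1.0 [ 0.21273392 -0.66691651  0.23274815] [[ 0.304  0.     0.953]
 [-0.953 -0.     0.304]
 [ 0.    -1.     0.   ]]
```

View pics/top1.png

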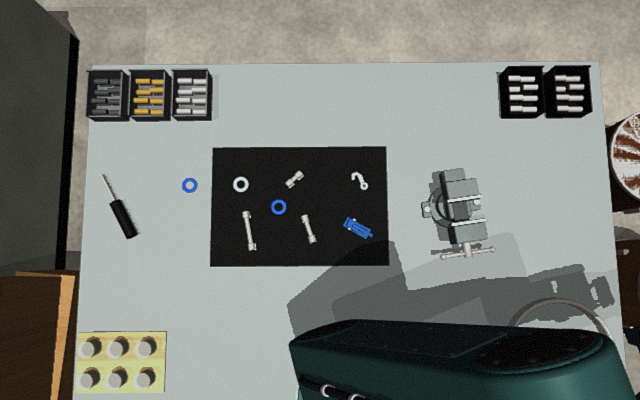

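View pics/scene1.png

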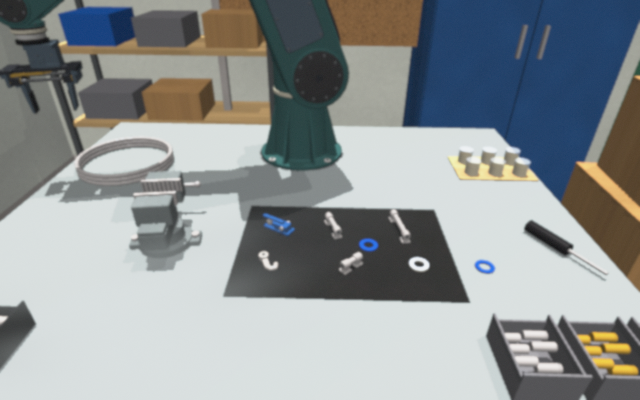

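The top view shows the long lug at about (250,230), between the two shorter ones. The white ring is at (240,184), the blue rings are look-alikes, and the vise gap is at about (467,211). The scene view agrees. I'll close the fingers most of the way to point, raise the arm and move across.

Request:
{"op": "jog_arm", "data": {
  "plan": "-18 -16 16 0 0 0 0.1;-38 -16 35 0 0 0 0.1;-38 -16 35 0 0 0 0.1;-38 -16 35 0 0 0 0.1;-38 -16 35 0 0 0 0.1;-38 0 35 0 0 0 0.1;-38 0 35 0 0 0 0.1;-38 0 35 0 0 0 0.1;-38 0 35 0 0 0 0.1;-41 0 37 0 0 0 0.1"
}}

```text
time_s: 2.25
eef_pos: [0.4201, -0.2184, 0.313]
eef_rot: [[0.303, 0.001, 0.953], [-0.953, -0.0, 0.303], [0.001, -1.0, 0.001]]
contact_force: [0.4, 0.1, -0.2]
grip_width: 0.0087
```

Request:
{"op": "jog_arm", "data": {
  "plan": "-46 0 18 0 0 0 0.1;-46 0 18 0 0 0 0.1;-46 0 18 0 0 0 0.1;-46 0 18 0 0 0 0.1;-46 0 18 0 0 0 0.1;-46 0 18 0 0 0 0.1;-46 0 18 0 0 0 0.1;-46 0 18 0 0 0 0.1;-46 0 18 0 0 0 0.1;-30 0 12 0 0 0 0.1"
}}

```text
time_s: 3.5
eef_pos: [0.4503, 0.258, 0.3128]
eef_rot: [[0.305, 0.0, 0.952], [-0.952, 0.0, 0.305], [-0.0, -1.0, 0.0]]
contact_force: [0.0, -0.7, 0.5]
grip_width: 0.0091
```

Request:
{"op": "jog_arm", "data": {
  "plan": "0 0 0 0 0 0 0.1;0 0 0 0 0 0 0.1"
}}

```text
time_s: 3.75
eef_pos: [0.4503, 0.2556, 0.3126]
eef_rot: [[0.304, -0.0, 0.953], [-0.953, -0.0, 0.304], [0.0, -1.0, -0.0]]
contact_force: [0.7, 0.1, 0.7]
grip_width: 0.0091
```

```bash
cat >> h.py <<'E'
def wray(c,p):
    f=200/np.tan(np.radians(c["vertical_fov"])/2)
    u=np.array([p[0]-c["cx"],p[1]-c["cy"]])/f;r=np.linalg.norm(u)
    d=np.r_[u*np.sinc(r/np.pi),np.cos(r)]
    R=np.array(c["R"]);return -R.T@np.array(c["t"]),R.T@d
def wat(c,p,z):
    o,d=wray(c,p);return o+d*(z-o[2])/d[2]
def go(s,X):  # tool shift mm so that the fingertip gets to X
    R=np.array(s["eef_rot"]);return np.round(1000*R.T@(np.array(X)-s["eef_pos"])-[0,19,0])
E
cat > look.py <<'E'
from h import *
import sys
c=capture("wrist");cv2.imwrite("pics/"+sys.argv[1]+".png",c["color"][:,:,::-1])
print("cam",-np.array(c["R"]).T@c["t"])
for l,z in [("lug_long",.003),("lug_mid",.003),("lug_short",.003),("gasket",.003),("fixed_edge",.14),("moving_edge",.14)]:
    for d in mark_of(l,"wrist")[:3]: print(l,np.round(d["pixel"]),round(d["conf"],2),np.round(wat(c,d["pixel"],z),4))
s=get_state();print(s["time_s"],s["eef_pos"],s["joint_positions"],s["contact_force"],s["grip_width"])
E
python3 look.py w1
```

```text
cam [0.51550236 0.27698384 0.46387129]
lug_long [309. 162.] 0.97 [0.4547 0.2796 0.003 ]
lug_mid [415. 193.] 0.76 [0.4604 0.1074 0.003 ]
lug_short [421. 101.] 0.66 [0.5992 0.1469 0.003 ]
lug_short [481. 217.] 0.45 [ 0.4591 -0.0252  0.003 ]
gasket [375. 142.] 0.94 [0.5149 0.1947 0.003 ]
gasket [320.  76.] 0.73 [0.5831 0.3021 0.003 ]
gasket [230.  48.] 0.65 [0.5896 0.4491 0.003 ]
fixed_edge [627. 249.] 0.6 [ 0.5167 -0.2901  0.14  ]
4.1 [0.45057817 0.2555726  0.31282481] [ 2.69845056e+01 -4.96932397e-01  1.16951208e+02 -3.60618503e-04
  6.35357038e+01  9.93313098e+01] [-0.59515565  0.52239109  0.47061586] 0.009044797183392742
```

View pics/w1.png

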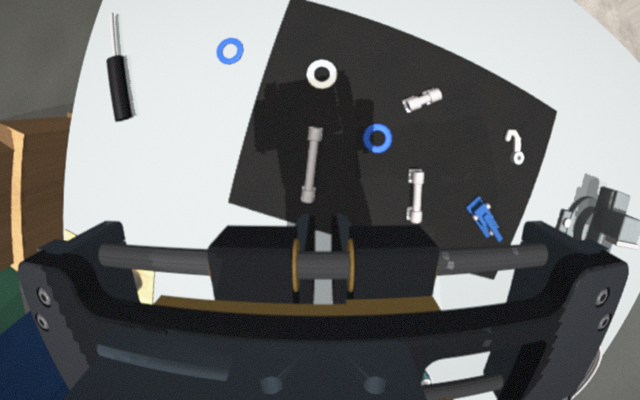

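The wrist view shows the long lug from (315,130) to (308,197), middle at about (311,163), and the white ring at (321,74). The networks agree: lug (0.454, 0.279), ring (0.584, 0.302). Next I come down over the lug, hold there, and check.

Request:
{"op": "jog_arm", "data": {
  "plan": "-20 0 10 0 0 0 0.1;0 25 0 0 0 0 0.1;0 40 0 0 0 0 0.1;0 45 0 0 0 0 0.1;0 45 0 0 0 0 0.1;0 40 0 0 0 0 0.1;0 25 0 0 0 0 0.1;0 15 0 0 0 0 0.1;0 5 0 0 0 0 0.1;0 0 0 0 0 0 0.1"
}}

```text
time_s: 5.35
eef_pos: [0.4543, 0.2785, 0.0731]
eef_rot: [[0.304, 0.0, 0.953], [-0.953, 0.0, 0.304], [-0.0, -1.0, 0.001]]
contact_force: [-0.5, -0.5, -0.1]
grip_width: 0.0093
```

```bash
python3 look.py w2; python3 - <<'E'
from h import *
c=capture("scene");i=c["color"][170:310,300:480,::-1];cv2.imwrite("pics/s2.png",cv2.resize(i,None,fx=4,fy=4,interpolation=2))
E
```

```text
cam [0.51936208 0.29981127 0.2244475 ]
lug_long [322. 218.] 0.92 [0.4533 0.2789 0.003 ]
lug_mid [504. 265.] 0.89 [0.459  0.1088 0.003 ]
lug_short [523. 100.] 0.57 [0.5977 0.1522 0.003 ]
gasket [172.   0.] 0.86 [0.586 0.446 0.003]
gasket [347.  39.] 0.73 [0.5846 0.3024 0.003 ]
gasket [458. 171.] 0.71 [0.5207 0.191  0.003 ]
5.7 [0.45418898 0.2782024  0.07319109] [2.89807402e+01 2.14998547e+01 1.21536647e+02 1.90182958e-03
 3.69192443e+01 1.01292579e+02] [-0.41310861 -0.27087956 -0.50335414] 0.008890379987219428
```

View pics/w2.png

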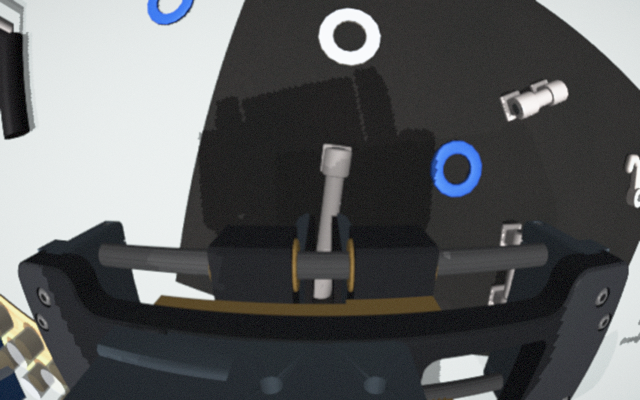

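View pics/s2.png

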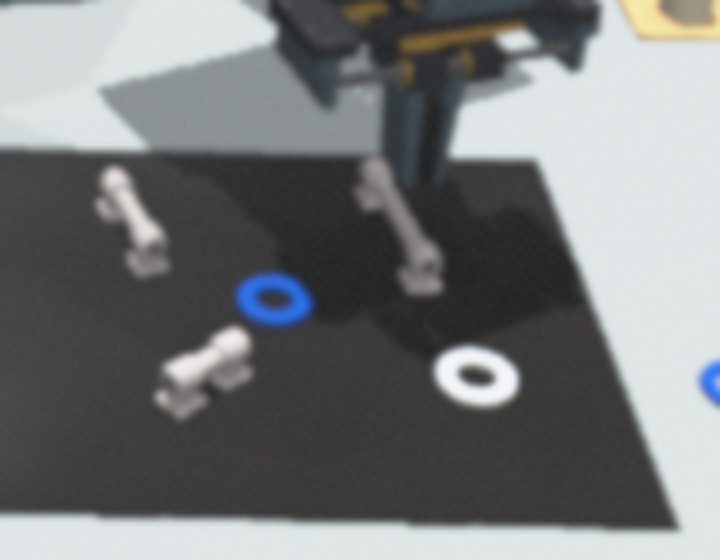

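The wrist view shows the lug running between the fingers. In the scene view the tips look slightly right of the lug, so I'll check by projection.

```bash
python3 - <<'E'
from h import *
c=capture("scene");f=200/np.tan(np.radians(c["vertical_fov"])/2)
def pr(X):
    q=c["R"]@np.array(X)+c["t"];return np.round((np.array([c["cx"]+f*q[0]/q[2],c["cy"]+f*q[1]/q[2]])-[300,170])*4)
print(pr([.454,.2785,.0542]),pr([.454,.2785,.028]),[pr([.454+.02*a,.2785+.02*b,.028]) for a,b in((1,0),(0,1))])
print("gasket",pr([.584,.302,.008]))
for p in ((375,172),(423,252)): print(at_z(c,np.array(p)/4+[300,170],.031))
E
```

```text
[407. 171.] [403. 206.] [array([407., 224.]), array([435., 206.])]
gasket [474. 369.]
[0.42149125 0.26529739 0.031     ]
[0.50602303 0.2827532  0.031     ]
```

Scene pixels carry a small shared bias of about (+3,+8) in the crop, since the ring is off by the same amount. Allowing for that, the tip sits over the lug's middle, and the wrist view confirms it. I'll hold, then go to the ring.

Request:
{"op": "jog_arm", "data": {
  "plan": "0 0 0 0 0 0 0.1;0 0 0 0 0 0 0.1;0 0 0 0 0 0 0.1;0 0 0 0 0 0 0.1;0 0 0 0 0 0 0.1;0 0 0 0 0 0 0.1;0 0 0 0 0 0 0.1;0 0 0 0 0 0 0.1;0 0 0 0 0 0 0.1;0 0 0 0 0 0 0.1"
}}

```text
time_s: 7.05
eef_pos: [0.4539, 0.2781, 0.0727]
eef_rot: [[0.304, -0.0, 0.953], [-0.953, -0.0, 0.304], [-0.0, -1.0, -0.0]]
contact_force: [0.7, 0.7, -0.3]
grip_width: 0.0092
```

Request:
{"op": "jog_arm", "data": {
  "plan": "0 0 0 0 0 0 0.1;0 0 0 0 0 0 0.1;0 0 0 0 0 0 0.1;0 0 0 0 0 0 0.1;0 0 0 0 0 0 0.1;0 0 0 0 0 0 0.1;0 -20 0 0 0 0 0.1;0 -40 0 0 0 0 0.1;0 -40 0 0 0 0 0.1;0 0 0 0 0 0 0.1"
}}

```text
time_s: 8.3
eef_pos: [0.4554, 0.2789, 0.1755]
eef_rot: [[0.304, 0.004, 0.953], [-0.953, 0.002, 0.304], [-0.001, -1.0, 0.005]]
contact_force: [1.0, 0.6, -0.2]
grip_width: 0.0091
```

Request:
{"op": "jog_arm", "data": {
  "plan": "2 0 20 0 0 0 0.1;5 0 37 0 0 0 0.1;5 0 37 0 0 0 0.1;5 0 37 0 0 0 0.1;0 20 0 0 0 0 0.1;0 40 0 0 0 0 0.1;0 40 0 0 0 0 0.1;0 18 0 0 0 0 0.1;0 6 0 0 0 0 0.1;0 0 0 0 0 0 0.1"
}}

```text
time_s: 9.55
eef_pos: [0.5842, 0.3019, 0.0491]
eef_rot: [[0.304, 0.0, 0.953], [-0.953, 0.0, 0.304], [-0.0, -1.0, 0.0]]
contact_force: [0.2, -0.2, 1.2]
grip_width: 0.0089
```

```bash
python3 look.py w3
```

```text
cam [0.64930717 0.32321845 0.20042061]
lug_long [323. 228.] 0.34 [0.5839 0.3021 0.003 ]
lug_mid [466. 389.] 0.77 [0.4574 0.1083 0.003 ]
lug_short [509. 263.] 0.59 [0.5982 0.1491 0.003 ]
gasket [135. 165.] 0.79 [0.5862 0.447  0.003 ]
gasket [322. 227.] 0.56 [0.5847 0.303  0.003 ]
9.9 [0.58421151 0.30187894 0.04941378] [2.52957152e+01 3.22656171e+01 1.06977016e+02 1.84444311e-03
 4.07020171e+01 9.76021552e+01] [-0.82378576  0.03824378 -0.09877763] 0.00906248393018658
```

View pics/w3.png

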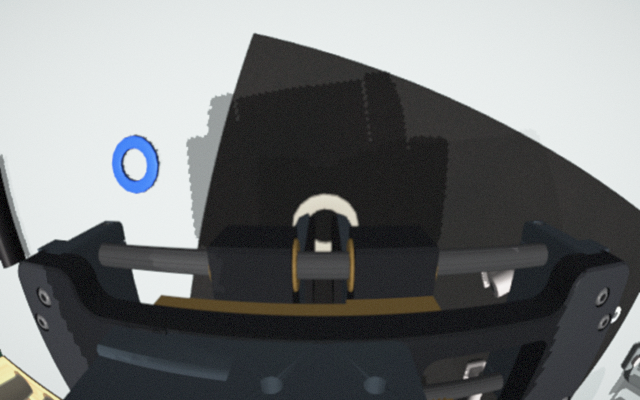

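The tips are over the white ring, which sits centred at about (325,227) on the finger line, and the measured centre agrees within 1 mm. I'll hold, rise and go to the vise.

Request:
{"op": "jog_arm", "data": {
  "plan": "0 0 0 0 0 0 0.1;0 0 0 0 0 0 0.1;0 0 0 0 0 0 0.1;0 0 0 0 0 0 0.1;0 0 0 0 0 0 0.1;0 0 0 0 0 0 0.1;0 0 0 0 0 0 0.1;0 0 0 0 0 0 0.1;0 0 0 0 0 0 0.1;0 0 0 0 0 0 0.1"
}}

```text
time_s: 11.15
eef_pos: [0.5839, 0.3017, 0.0488]
eef_rot: [[0.304, 0.0, 0.953], [-0.953, 0.0, 0.304], [0.0, -1.0, 0.0]]
contact_force: [-0.1, 0.1, 0.6]
grip_width: 0.0093
```

Request:
{"op": "jog_arm", "data": {
  "plan": "0 0 0 0 0 0 0.1;0 0 0 0 0 0 0.1;0 0 0 0 0 0 0.1;0 0 0 0 0 0 0.1;0 0 0 0 0 0 0.1;0 -20 0 0 0 0 0.1;0 -50 0 0 0 0 0.1;0 -60 0 0 0 0 0.1;0 -60 0 0 0 0 0.1;0 -60 0 0 0 0 0.1"
}}

```text
time_s: 12.4
eef_pos: [0.5836, 0.3015, 0.3024]
eef_rot: [[0.304, 0.001, 0.953], [-0.953, 0.001, 0.304], [-0.0, -1.0, 0.001]]
contact_force: [0.0, 0.3, 0.2]
grip_width: 0.009
```

Request:
{"op": "jog_arm", "data": {
  "plan": "21 -10 -10 0 0 0 0.1;40 0 -20 0 0 0 0.1;40 0 -20 0 0 0 0.1;40 0 -20 0 0 0 0.1;40 0 -20 0 0 0 0.1;40 0 -20 0 0 0 0.1;40 0 -20 0 0 0 0.1;40 0 -20 0 0 0 0.1;40 0 -20 0 0 0 0.1;40 0 -20 0 0 0 0.1"
}}

```text
time_s: 13.65
eef_pos: [0.5175, -0.1206, 0.3088]
eef_rot: [[0.304, -0.0, 0.953], [-0.953, 0.0, 0.304], [-0.0, -1.0, -0.0]]
contact_force: [0.8, -0.7, -0.0]
grip_width: 0.009
```

Request:
{"op": "jog_arm", "data": {
  "plan": "40 0 -20 0 0 0 0.1;40 0 -20 0 0 0 0.1;40 0 -20 0 0 0 0.1;30 0 -12 0 0 0 0.1;10 0 -4 0 0 0 0.1;0 0 0 0 0 0 0.1;0 0 0 0 0 0 0.1"
}}

```text
time_s: 14.52
eef_pos: [0.4948, -0.2936, 0.3087]
eef_rot: [[0.305, -0.0, 0.953], [-0.953, 0.0, 0.305], [-0.0, -1.0, -0.0]]
contact_force: [0.1, 1.1, -0.4]
grip_width: 0.0093
```

```bash
python3 look.py w4; python3 - <<'E'
from h import *
a=capture("scene");b=capture("top")
for n,c in(("scene",a),("top",b)):
  for l in("fixed_edge","moving_edge"):
    for d in mark_of(l,n)[:2]: print(n,l,d["conf"],at_z(c,d["pixel"],.14))
E
```

```text
cam [ 0.56000229 -0.27221438  0.45995592]
lug_long [ 46. 114.] 0.66 [0.4514 0.2747 0.003 ]
lug_mid [ 99. 127.] 0.58 [0.4573 0.1112 0.003 ]
lug_mid [319. 214.] 0.42 [ 0.4292 -0.3079  0.003 ]
lug_short [102.  45.] 0.81 [0.6025 0.1515 0.003 ]
gasket [79. 87.] 0.67 [0.5193 0.1853 0.003 ]
gasket [19. 41.] 0.64 [0.594  0.4496 0.003 ]
gasket [54. 48.] 0.47 [0.5845 0.2943 0.003 ]
fixed_edge [326. 168.] 0.6 [ 0.5181 -0.2889  0.14  ]
moving_edge [55. 50.] 0.18 [0.5758 0.1225 0.14  ]
14.875 [ 0.49500726 -0.29421952  0.30877137] [-3.30457698e+01  5.62459306e+00  1.10985853e+02  1.70621351e-03
  6.33889539e+01  3.92357660e+01] [0.71917444 0.04532876 0.50883859] 0.00921775508857524
scene fixed_edge 0.97 [ 0.53968151 -0.28380985  0.14      ]
scene moving_edge 0.57 [ 0.46616895 -0.29419326  0.14      ]
top fixed_edge 0.63 [ 0.50937261 -0.30015007  0.14      ]
top moving_edge 0.61 [ 0.46780508 -0.29970399  0.14      ]
```

View pics/w4.png

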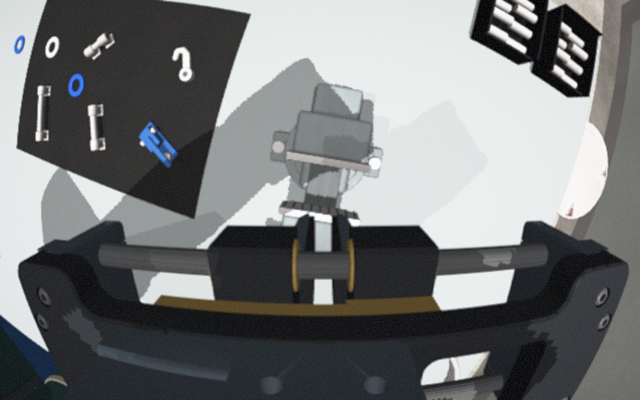

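The wrist view shows the vise gap between the fixed jaw's edge, near (326,163), and the moving jaw's edge, near (319,207). I'll zoom in for the exact edges.

```bash
python3 - <<'E'
from h import *
i=cv2.imread("pics/w4.png")[80:230,250:400];cv2.imwrite("pics/w4z.png",cv2.resize(i,None,fx=4,fy=4,interpolation=2))
c=capture("wrist")
for p in((285,155),(368,170),(326,163),(326,168),(283,203),(357,213),(319,206),(319,214)): print(p,np.round(wat(c,p,.14),4))
E
```

```text
(285, 155) [ 0.5182 -0.2454  0.14  ]
(368, 170) [ 0.5295 -0.3329  0.14  ]
(326, 163) [ 0.5229 -0.2886  0.14  ]
(326, 168) [ 0.5179 -0.2902  0.14  ]
(283, 203) [ 0.468  -0.2578  0.14  ]
(357, 213) [ 0.4816 -0.3371  0.14  ]
(319, 206) [ 0.4766 -0.2956  0.14  ]
(319, 214) [ 0.4681 -0.2983  0.14  ]
```

View pics/w4z.png

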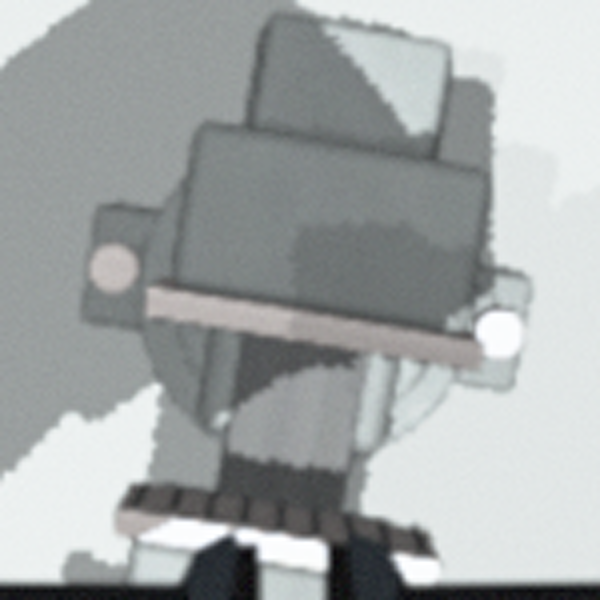

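The moving jaw's gripping edge is at about (319,214) and the fixed jaw's at about (329,165). That gives (0.468, -0.298) and (0.520, -0.292), with the middle at (0.494, -0.295), and the tool is within 1 mm of it. I'll come down to about 24 mm above the jaw tops and hold.

Request:
{"op": "jog_arm", "data": {
  "plan": "1 20 -1 0 0 0 0.1;0 35 0 0 0 0 0.1;0 35 0 0 0 0 0.1;0 20 0 0 0 0 0.1;0 11 0 0 0 0 0.1;0 5 0 0 0 0 0.1;0 0 0 0 0 0 0.1;0 0 0 0 0 0 0.1"
}}

```text
time_s: 16.23
eef_pos: [0.4947, -0.296, 0.1836]
eef_rot: [[0.304, 0.001, 0.953], [-0.953, -0.001, 0.304], [0.001, -1.0, 0.001]]
contact_force: [0.4, -0.5, 0.2]
grip_width: 0.0094
```

```bash
python3 - <<'E'
from h import *
c=capture("scene");i=c["color"][110:260,90:250,::-1];cv2.imwrite("pics/s5.png",cv2.resize(i,None,fx=4,fy=4,interpolation=2))
f=200/np.tan(np.radians(c["vertical_fov"])/2);s=get_state();X=np.array(s["eef_pos"])-[0,0,.019]
q=c["R"]@X+c["t"];print(X,(np.array([c["cx"]+f*q[0]/q[2],c["cy"]+f*q[1]/q[2]])-[90,110])*4,s["contact_force"])
E
```

```text
[ 0.49461423 -0.29600962  0.16448583] [255.2472838  266.14052633] [-0.18025421 -0.35552144 -0.01661077]
```

View pics/s5.png

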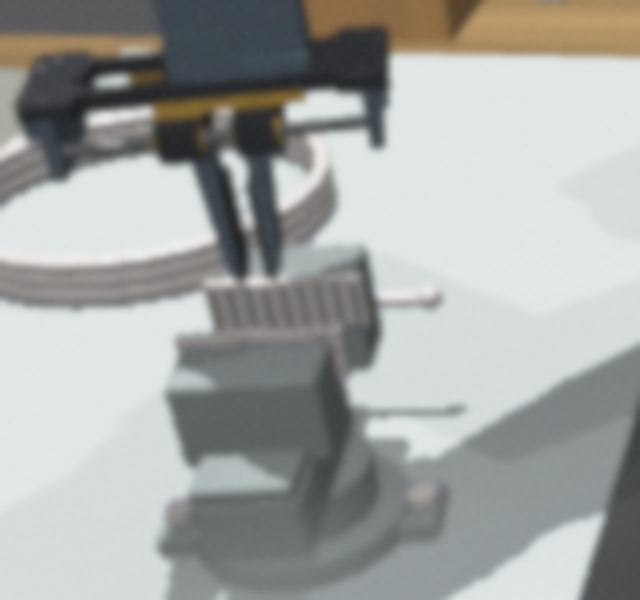

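The scene view shows the tips at (252,275) against a predicted (255,266), the same small bias as before. They are above the gap and clear of the jaws. I'll hold, then raise.

Request:
{"op": "jog_arm", "data": {
  "plan": "0 0 0 0 0 0 0.1;0 0 0 0 0 0 0.1;0 0 0 0 0 0 0.1;0 0 0 0 0 0 0.1;0 0 0 0 0 0 0.1;0 0 0 0 0 0 0.1;0 0 0 0 0 0 0.1;0 0 0 0 0 0 0.1;0 0 0 0 0 0 0.1;0 0 0 0 0 0 0.1"
}}

```text
time_s: 17.52
eef_pos: [0.4943, -0.2958, 0.1827]
eef_rot: [[0.304, 0.0, 0.953], [-0.953, -0.0, 0.304], [0.0, -1.0, 0.0]]
contact_force: [-0.4, -0.2, -0.7]
grip_width: 0.0089
```

Request:
{"op": "jog_arm", "data": {
  "plan": "0 0 0 0 0 0 0.1;0 0 0 0 0 0 0.1;0 0 0 0 0 0 0.1;0 0 0 0 0 0 0.1;0 0 0 0 0 0 0.1;0 0 0 0 0 0 0.1;0 -20 0 0 0 0 0.1;0 -40 0 0 0 0 0.1;0 -40 0 0 0 0 0.1;0 -30 0 0 0 0 0.1"
}}

```text
time_s: 18.77
eef_pos: [0.4946, -0.296, 0.3161]
eef_rot: [[0.304, 0.002, 0.953], [-0.953, -0.001, 0.304], [0.002, -1.0, 0.002]]
contact_force: [-0.5, 0.3, -0.3]
grip_width: 0.0091
```

Request:
{"op": "jog_arm", "data": {
  "plan": "0 -15 0 0 0 0 0.1;0 0 0 0 0 0 0.1;0 0 0 0 0 0 0.1;0 0 0 0 0 0 0.1"
}}

```text
time_s: 19.27
eef_pos: [0.4939, -0.2956, 0.3266]
eef_rot: [[0.304, -0.002, 0.953], [-0.953, 0.001, 0.304], [-0.001, -1.0, -0.001]]
contact_force: [-0.0, -1.1, 0.2]
grip_width: 0.0092
```

```bash
python3 - <<'E'
from h import *
s=get_state();print(s["time_s"],s["eef_pos"],np.abs(s["dq"]).max(),s["contact_force"]);print(close_job())
E
```

```text
19.275 [ 0.49389771 -0.29555457  0.32655115] 0.25190282620894194 [-0.01330036 -1.10151006  0.24703055]
the job is handed in; nothing more can be done
None
```

The arm pointed at all three places in the order asked, and I handed the job in at 19.3 s. It held each point still for about two seconds:

| Place | Fingertip height |
|---|---|
| Middle of the long lug | about 26 mm above the bridge tube (23 mm above the posts) |
| Centre of the white ring | about 22 mm above it |
| Middle of the vise gap | about 24 mm above the jaw tops |

At the end the fingertips were at about 0.307 m, roughly 17 cm above the jaws. Every force reading was about 1 N or less, which is sensor noise, so nothing appears to have been touched.

**Position checks:** The close wrist views put the lug and the ring within about 1 mm of where the fingertips pointed. I read the vise gap off the wrist picture by eye, as about 52 mm wide.

**Checks that disagreed:** In the scene camera, things appeared about 2 pixels lower than predicted. It and the top camera differed from the wrist camera on the jaw edges by up to about 1 cm. One scene reading of the fixed jaw was about 2 cm off, taken from a higher arm position; I ignored it.

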